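# Crank the dish slide to its index clip

### The arm

A 6-joint arm with a two-finger parallel gripper is mounted at the origin on a cart in front of the work surface, level with it; the furniture and walls round the work are solid. World frame = base frame: x ahead of the robot, y to its left, z up, the work surface at z = 0. Lengths are in m, angles in rad, forces in N, time in s.
With the tool pointing down it reaches from about 0.35 to 0.875 m from the base axis. Payload 15.5 kg.
Tool frame: the origin (TCP) lies midway between the tips of the shut fingers; the grasp point (between the pads) lies 19 mm behind it; z points along the fingers, y is the direction in which the jaws open and shut (so a half turn about z gives the same grasp; the last joint's range is limited). The gripper opens to 85 mm and grips with 20 to 120 N. Pads are 22 mm wide; open, the fingers measure 114 mm over their backs; the gripper's body (76 mm by 85 mm) begins 54 mm behind the grasp point. The pads swing forward as they close: fully open they stand 13 mm farther back than shut.
Start: joints at [-1.371, 0.494, 1.345, -0, 1.302, -0.096], TCP at [0.182, -0.598, 0.231] pointing down, gripper open.
Joint ranges: [-2.91, 2.91], [-0.82, 2.16], [0.22, 2.67], [-1.22, 4.37], [0.12, 2.79], [-3.08, 3.08]. Speed limits (rad/s): [1.89, 1.89, 2.57, 3.01, 3.01, 3.01].

### API

Orientations are given as a unit quaternion [w, x, y, z].
In Python, from cell import * gives the robot as it stands. The module is installed in compiled form; this text tells all that it offers.
- The arm moves only by the shell command python3 -m crank 'ROWS' [OPENING] [FORCE]. ROWS is JSON, a list that holds one entry, the list of rows, each a list of 6 numbers: the shift along the tool's x, y, z in units of 30 mm (1.0 is 30 mm), then the turn, a rotation vector about the tool's x, y, z in degrees. A call has 1 to 5 rows; each row is the pose to reach, as a shift and turn from the pose commanded when the call began, along the tool's axes at that moment; what a row does not reach only later rows make up. A row lasts 1/8 s, in which the tool goes at most 62.5 mm and 10.7 degrees, less where a joint would pass 70% of its speed; a pose out of reach is approached as far as the arm can. A call with a gripper value outside its range is refused whole. OPENING is the closure, from 0 (fully open) to 1 (shut), set as the call begins (- or left out, the last holds). The fingers move at their own pace and stop on an object; FORCE is the grip in N (left out, the last holds). Time passes only in rows, so rows that repeat a pose let the fingers close. It gives the time, the measured TCP pose, the force and the opening at its end, in the units of the state.
- state(): the state, without advancing time (a new reading comes with each control period).
- capture(name): name is "scene" or "top"; returns the picture (400x640x3 uint8, blue, green, red); there is no depth.
- camera_info(name): a dict with "K" (3x3 intrinsics, pixels), "eye" and "attitude" of the camera in the world. Camera axes: x right, y down, z forward; pixel columns grow to the right and rows downward; lengths in m; the calibration is good to about 2 mm. A picture is of the moment at which its call begins. camera_info takes no time and is no camera call.
- close_job(): hands the job in, once; it reports no verdict.
Trained networks look in the newest picture that a camera, given by its name, has taken for a name from the list of things; names that differ only in an ending like _2 or _b are one class to them, and where a whole thing is asked for, a point or a joint stands for the part that bears it (a point fixed in the world has none). Each returns a list of dicts, best first, with "score" (0 to 1); they miss things now and then, are a little off and sometimes report something else, mostly with a low value. They report only what shows in the picture. A call takes as long as a camera call.
- masks_of(camera, name): "mask" (400x640 bool, what is visible of it) and "rect" ([left, top, right, bottom] in pixels, round what is visible of it).
The state is a dict: "time": time; "joints": joint angles; "dq": joint speeds; "joint_torque": joint torques, N m; "ee_pos": TCP position; "tcp_rot": TCP orientation; "wrist_force": force on the tool from outside, world axes, zero at the start; "ft_torque": the same for the moment, N m; "width": opening from 0.0 (shut) to 1.0 (fully open).
Only numpy, scipy, OpenCV 4.12 (cv2) and the standard library are available. Lean on these libraries where they do the work, as an engineer would, in place of code of your own. Each camera call takes 0.05 s, during which the arm holds its last target.

### The job

Two hand-cranked screw slides stand on the bench. On the one whose carriage holds the round culture dish, turn the handwheel by its handle until the carriage's pointer stands at the middle of the brass index clip on the scale, then let go. Move the carriage only by the handwheel; do not touch the carriage or the dish.

Things in the scene. Friction and masses are not known exactly. Their poses are not given: they have to be found in the camera images.
- dish_slide: Aluminium base plate, 340 x 130 x 12 mm, of the screw slide that holds the round dish; fixed. Origin at the centre of its underside; x runs from the handwheel end to the far end, z up. Handwheel axis: vertical, at x = -115, y = -12 mm; wheel: disc of 110 mm diameter, top at z = 66 mm (boss 70). The scale lies along the +y edge. The other slide, with a beaker, is a bystander.
- dish_handle_grip (a point): Centre (half-way up) of the upright round black handle on the dish slide's handwheel: 18 mm diameter, 50 mm high (z = 70 to 120 mm), 42 mm from the wheel's axis. It spins freely on its pin, so it can be held and led round in a circle without turning the hand; this takes 3 to 4 N.
- dish_carriage: Grey carriage that holds the culture dish (90 mm wide; all below z = 60 mm). Origin: lower tip of its steel pointer at the scale; axes as the slide's. Turning the wheel clockwise, seen from above, moves it to the slide's +x, 60 mm a turn; it stays where it is left. Travel 120 mm.
- index_clip: Brass index clip on the dish slide's scale, 24 mm wide along the scale, with a dark line across its middle; fixed. Origin at the middle of its width; axes as the slide's. It lies 40 to 85 mm to the slide's +x of where the pointer starts.

How it is judged:
By the outcome, as a careful person would: the job done as asked, in the order asked, and still so for the second after the job is handed in, with the robot touching nothing.
It also fails if it takes over 42 s, if anything falls off the work surface, if the arm or the gripper's body presses on something with over 40 N, if the wrist force passes 120 N, or if a joint passes its speed limit or range.

## Working session

There is one attempt and no reset: what is moved stays moved. The work goes in short steps, Python scripts to look and compute and a shell command to move; the robot and the scene stay as the last step left them, time stands still between calls to the robot, and variables do not carry over. Pictures are saved under pics/ and viewed, and the job is handed in when it is done.

```bash
mkdir -p pics
python3 - <<'E'
from cell import *
import cv2
print(state())
for n in ("scene","top"):
    im=capture(n); cv2.imwrite(f"pics/{n}0.png",im)
    ci=camera_info(n); print(n,ci)
    for t in ("dish_slide","dish_handle_grip","dish_carriage","index_clip"):
        for d in masks_of(n,t)[:3]:
            ys,xs=d["mask"].nonzero(); print(t,round(d["score"],2),d["rect"],xs.mean().round(1),ys.mean().round(1),len(xs))
print(state()["time"])
E
```

```text
{'time': 0.0, 'joints': array([-1.37052620e+00,  4.94191622e-01,  1.34616195e+00, -1.22759492e-05,
        1.30251927e+00, -9.55229856e-02]), 'dq': array([ 1.51079402e-03, -4.33968652e-04,  2.71489712e-03, -1.01601315e-04,
        2.63574479e-05, -7.22686071e-04]), 'joint_torque': array([-1.45836122e-03, -8.82158732e+01, -3.83868027e+01, -8.49251182e-05,
        1.01367105e-02, -7.35604635e-05]), 'ee_pos': array([ 0.18209543, -0.59748358,  0.23068458]), 'tcp_rot': array([-6.38905529e-04,  9.89082782e-01,  1.47359562e-01, -3.94178883e-05]), 'wrist_force': array([-1.10828654,  0.30053299,  0.70333665]), 'ft_torque': array([-0.00932968,  0.00495721,  0.0028089 ]), 'width': 1.0003862832629797}
scene {'K': array([[495.05760288,   0.        , 321.05443878],
       [  0.        , 495.05760288, 198.06759822],
       [  0.        ,   0.        ,   1.        ]]), 'eye': array([0.10695805, 0.81912189, 0.52812673]), 'attitude': array([ 0.1871444 , -0.3181214 ,  0.81395874, -0.44860552])}
dish_slide 0.79 [224.1, 189.5, 379.9, 336.5] 304.1 263.0 12159
dish_handle_grip 0.55 [351.8, 231.3, 365.3, 262.7] 358.3 244.1 369
dish_handle_grip 0.34 [226.7, 192.2, 380.3, 335.4] 303.8 263.0 11706
dish_carriage 0.86 [265.3, 211.5, 327.8, 257.5] 292.6 232.8 2041
top {'K': array([[369.72133773,   0.        , 320.20725486],
       [  0.        , 369.72133773, 198.61361655],
       [  0.        ,   0.        ,   1.        ]]), 'eye': array([0.4229428 , 0.28453716, 0.9340224 ]), 'attitude': array([ 0.07423983, -0.69607016,  0.71162132, -0.05974843])}
dish_slide 0.8 [244.6, 129.0, 334.5, 271.5] 289.8 200.9 6811
dish_slide 0.29 [269.0, 161.2, 282.7, 171.8] 276.7 167.0 72
dish_handle_grip 0.51 [287.9, 249.1, 294.0, 253.2] 289.8 250.9 53
dish_carriage 0.61 [273.5, 173.6, 313.1, 214.1] 295.2 191.9 1163
index_clip 0.48 [270.1, 163.4, 284.1, 176.0] 277.3 167.9 90
0.5
```

Run:
```python
import cv2
a=cv2.imread("pics/scene0.png");b=cv2.imread("pics/top0.png")
cv2.imwrite("pics/scene0c.png",cv2.resize(a[170:350,200:420],None,fx=3.3,fy=3.3,interpolation=cv2.INTER_CUBIC))
cv2.imwrite("pics/top0c.png",cv2.resize(b[115:285,200:400],None,fx=3.5,fy=3.5,interpolation=cv2.INTER_CUBIC))
```

```text
(no output)
```

View pics/scene0.png

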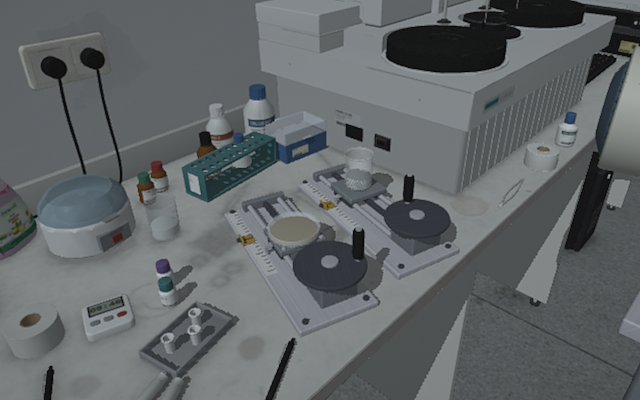

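View pics/top0.png

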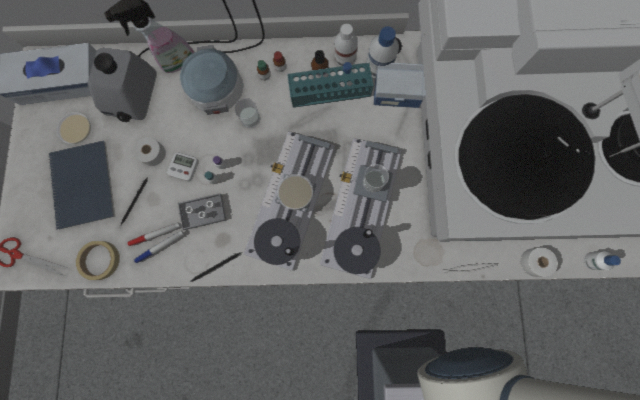

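View pics/scene0c.png

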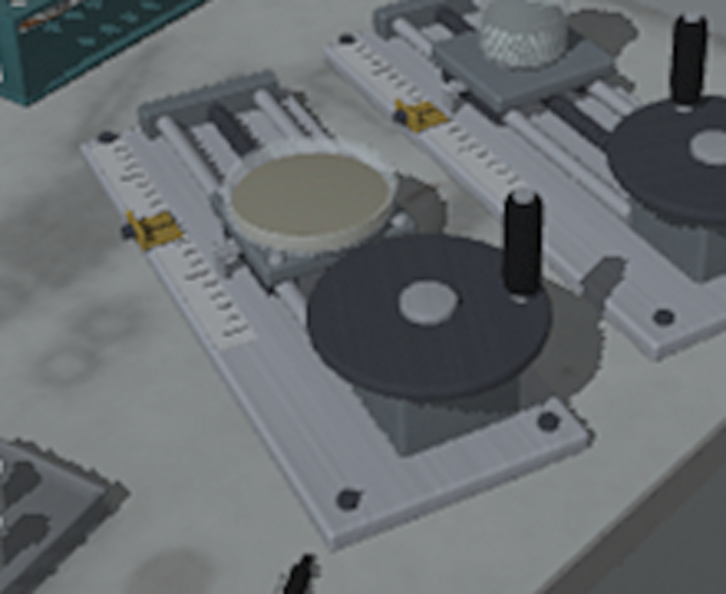

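View pics/top0c.png

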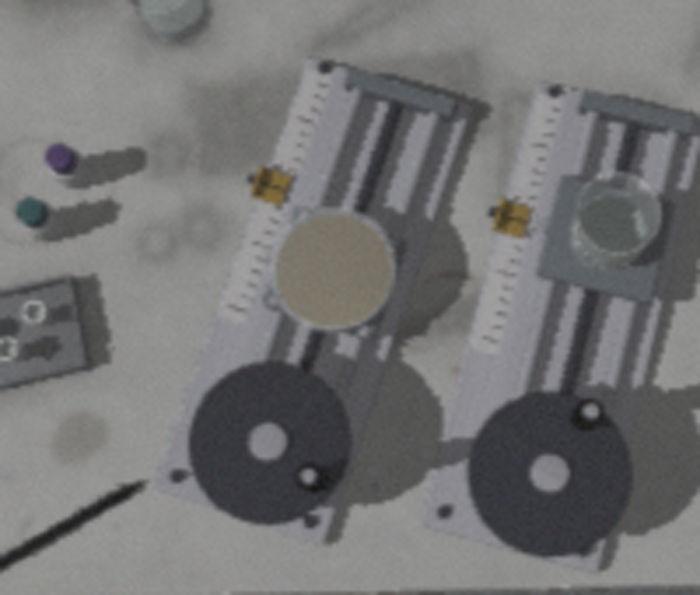

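```bash
cat > h.py <<'E'
import numpy as np
from scipy.spatial.transform import Rotation as R
from scipy.optimize import least_squares
from cell import camera_info
CI={n:camera_info(n) for n in("scene","top")}
def rot(q): return R.from_quat([q[1],q[2],q[3],q[0]])
def proj(n,P):
    c=CI[n]; p=rot(c["attitude"]).inv().apply(np.atleast_2d(P)-c["eye"]); p=p@np.array(c["K"]).T
    return p[:,:2]/p[:,2:]
def back(n,uv,z):
    c=CI[n]; d=rot(c["attitude"]).apply(np.linalg.inv(c["K"])@[uv[0],uv[1],1]); e=c["eye"]
    return e+d*(z-e[2])/d[2]
def S(u,v): return ((u+.5)/3.3-.5+200,(v+.5)/3.3-.5+170)
def T(u,v): return ((u+.5)/3.5-.5+200,(v+.5)/3.5-.5+115)
def toW(s,P):
    P=np.atleast_2d(P)/1000.; return R.from_euler('z',s[2]).apply(P)+[s[0],s[1],0]
def toS(s,W): return R.from_euler('z',-s[2]).apply(np.array(W)-[s[0],s[1],0])*1000
E
cat > fit.py <<'E'
from h import *
obs=[("scene",S(333,540),(-170,65,12)),("scene",S(590,430),(-170,-65,12)),("scene",S(82,147),(170,65,12)),
("top",T(157,487),(-170,65,12)),("top",T(325,543),(-170,-65,12)),("top",T(308,60),(170,65,12)),
("scene",S(428,302),(-115,-12,70)),("top",T(267,441),(-115,-12,70))]
def pred(s): return np.array([proj(n,toW(s,m))[0] for n,_,m in obs])
O=np.array([o for _,o,_ in obs])
f=least_squares(lambda s:(pred(s)-O).ravel(),[0.4,0.35,-0.3]); s=f.x
print(s,np.degrees(s[2])); print((pred(s)-O).round(1))
np.save("slide.npy",s)
# handle, using both cameras top z=120
for n,o,z in(("scene",S(524,193),.12),("top",T(309,475),.12),("scene",S(521,296),.07)):
    W=back(n,o,z); q=toS(s,W)-[-115,-12,0]; print("handle",W,q.round(1),np.hypot(*q[:2]),np.degrees(np.arctan2(q[1],q[0])))
for n,o in(("scene",S(152,229)),("top",T(271,185))):print("clip",toS(s,back(n,o,.014)))
for n,o in(("scene",S(226,270)),("top",T(268,300))):print("pointer",toS(s,back(n,o,.014)))
E
python3 fit.py
```

```text
[ 0.60401441  0.37837883 -0.33668584] -19.29067769871719
[[-0.5 -0.5]
 [ 1.2  1. ]
 [-1.2 -1. ]
 [-1.4  0.2]
 [ 0.   0.9]
 [ 0.2 -1.5]
 [ 0.6 -0.7]
 [ 0.4  0.1]]
handle [0.46824576 0.36985735 0.12      ] [-10.3 -40.9 120. ] 42.18033537813305 -104.17698514126792
handle [0.46595988 0.37264842 0.12      ] [-13.4 -39.  120. ] 41.25678411164603 -108.96830963511266
handle [0.46329862 0.37629349 0.07      ] [-17.1 -36.5  70. ] 40.27773744024932 -115.16372303805404
clip [68.70748739 56.81640895 14.        ]
clip [64.95030487 57.80973741 14.        ]
pointer [17.12737679 35.70649002 14.        ]
pointer [-17.18286659  31.1829554   14.        ]
```

Run:
```python
import cv2,numpy as np
from h import *
s=np.load("slide.npy")
a=cv2.imread("pics/scene0.png");b=cv2.imread("pics/top0.png")
def crop(im,x0,y0,w,h,k,n):
    c=cv2.resize(im[y0:y0+h,x0:x0+w],None,fx=k,fy=k,interpolation=cv2.INTER_CUBIC)
    c=cv2.convertScaleAbs(c,alpha=1.3)
    for X in range(-60,161,20):
        for y in (60,46):
            u=(proj(n,toW(s,(X,y,12)))[0]-[x0,y0]+.5)*k-.5
            cv2.circle(c,tuple(int(t) for t in u),3,(0,0,255),-1)
            if y==60: cv2.putText(c,str(X),(int(u[0])-40,int(u[1])),0,.5,(0,255,0),1)
    return c
cv2.imwrite("pics/sc1.png",crop(a,225,205,70,75,8,"scene"))
cv2.imwrite("pics/tc1.png",crop(b,255,145,50,70,8,"top"))
```

```text
(no output)
```

View pics/sc1.png

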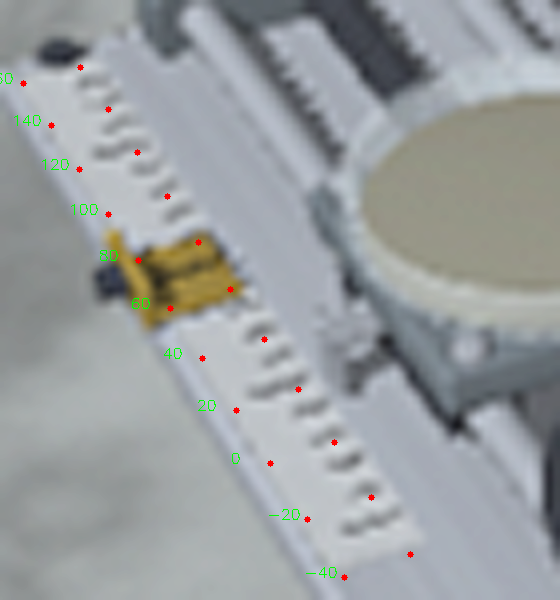

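View pics/tc1.png

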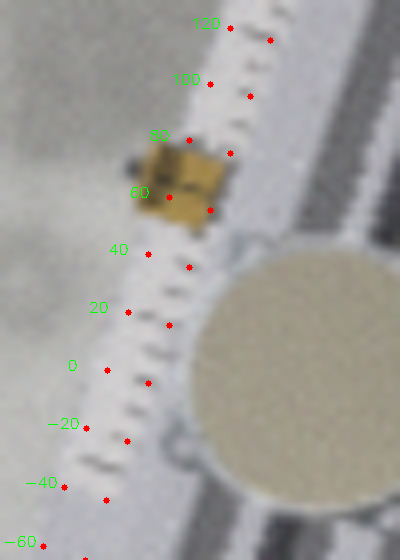

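Run:
```python
from h import *
import cv2
s=np.load("slide.npy")
def z_at(n,uv,xy):  # height along ray at horizontal closest to xy
    c=CI[n]; d=rot(c["attitude"]).apply(np.linalg.inv(c["K"])@[uv[0],uv[1],1]); e=c["eye"]
    t=np.dot(np.array(xy)-e[:2],d[:2])/np.dot(d[:2],d[:2]); return e+t*d
B=back("scene",(461,193),0); print("machine corner",B, "top-h",z_at("scene",(460,101),B[:2]))
print("top cam corner px (434,240):",back("top",(434,240),0),back("top",(434,240),.2),back("top",(434,240),.3))
for nm,uv in (("disc left",(385,48)),("disc right",(507,45)),("knob top",(447,20)),("far disc front",(583,10))):
  for xy in ((.45,-.1),(.5,-.2)): print(nm,z_at("scene",uv,xy).round(3))
for u in ((458,185),(597,155),(640,110)):
  print(u,[back("top",u,z).round(2)[:2] for z in(.15,.25,.35)])
for z in(.04,.05,.058): print("dish c",z,toS(s,back("scene",S(311,200),z)).round(1),toS(s,back("top",T(335,268),z)).round(1))
a=cv2.imread("pics/scene0.png")
c=cv2.resize(a[225:270,250:300],None,fx=12,fy=12,interpolation=cv2.INTER_CUBIC);cv2.imwrite("pics/ptr.png",cv2.convertScaleAbs(c,alpha=1.6,beta=-40))
```

```text
machine corner [0.49785426 0.00393621 0.        ] top-h [0.52120964 0.01598269 0.19424416]
top cam corner px (434,240): [0.49027369 0.01940328 0.        ] [0.47585629 0.07617577 0.2       ] [0.46864759 0.10456201 0.3       ]
disc left [0.666 0.059 0.275]
disc left [ 0.731 -0.03   0.246]
disc right [ 0.493 -0.081  0.281]
disc right [ 0.537 -0.184  0.253]
knob top [ 0.588 -0.021  0.323]
knob top [ 0.643 -0.118  0.299]
far disc front [ 0.389 -0.118  0.349]
far disc front [ 0.421 -0.224  0.329]
(458, 185) [array([0.6, 0. ]), array([0.57, 0.04]), array([0.55, 0.07])]
(597, 155) [array([ 0.66, -0.3 ]), array([ 0.63, -0.23]), array([ 0.6 , -0.15])]
(640, 110) [array([ 0.76, -0.41]), array([ 0.71, -0.32]), array([ 0.67, -0.24])]
dish c 0.04 [ 18.2 -13.9  40. ] [ 15.7 -11.5  40. ]
dish c 0.05 [ 5.2 -8.4 50. ] [ 14. -13.  50.]
dish c 0.058 [-5.2 -4.1 58. ] [ 12.6 -14.2  58. ]
```

View pics/ptr.png

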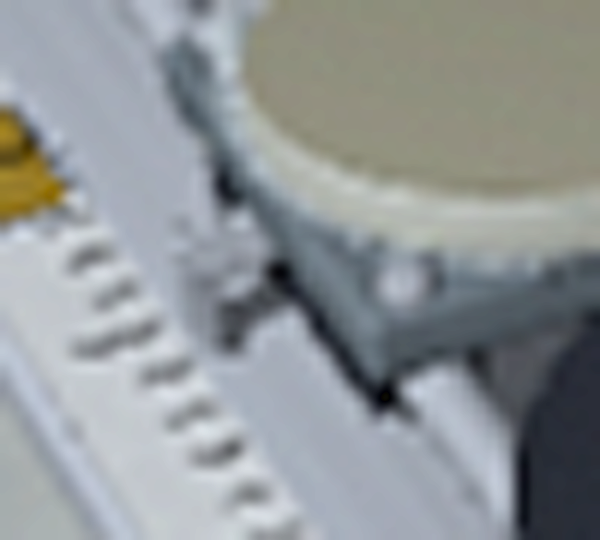

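```bash
cat > mv.py <<'E'
from h import *
from cell import state
s=np.load("slide.npy"); C=toW(s,(-115,-12,0))[0][:2]
def hp(a): # handle world xy at slide angle a deg
    a=np.radians(a)+s[2]; return C+.042*np.array([np.cos(a),np.sin(a)])
def shift(Wp,ref=None,q=None):
    st=state(); ref=st["ee_pos"] if ref is None else ref; q=st["tcp_rot"] if q is None else q
    return rot(q).inv().apply(np.array(Wp)-ref)/.03
E
python3 - <<'E'
from mv import *
print("C",C,"h",hp(-107))
h=hp(-107)
for W in ((.22,-.5,.3),(.30,-.3,.33),(.37,-.15,.33),(.395,0,.33),(.41,.15,.3),(h[0],h[1],.20),(h[0],h[1],.079)): print(W,shift(W).round(2))
E
```

```text
C [0.49150679 0.40504407] h [0.46664774 0.37119103]
(0.22, -0.5, 0.3) [ 2.16 -2.75 -2.29]
(0.3, -0.3, 0.33) [ 6.65 -8.35 -3.29]
(0.37, -0.15, 0.33) [ 10.34 -12.45  -3.29]
(0.395, 0, 0.33) [ 12.59 -16.99  -3.29]
(0.41, 0.15, 0.3) [ 14.53 -21.63  -2.29]
(np.float64(0.46664774108960144), np.float64(0.37119103470475623), 0.2) [ 18.49 -28.13   1.04]
(np.float64(0.46664774108960144), np.float64(0.37119103470475623), 0.079) [ 18.49 -28.13   5.08]
```

```bash
python3 -m crank '[[[1,-1.3,-1.2,0,0,0],[2.1,-2.7,-2.3,0,0,0],[3.2,-4.2,-2.8,0,0,0],[4.4,-5.6,-3.3,0,0,0],[5.5,-7,-3.3,0,0,0]]]' 0 30; python3 -c "
from cell import state;print(state()['joints'].round(2))"
```

```text
time: 1.12
ee_pos: [0.2795, -0.3477, 0.3315]
tcp_rot: [0.001, 0.989, 0.147, 0.001]
wrist_force: [0.6, 0.3, -1.4]
width: 1.001
[-1.03  0.14  1.6   0.    1.4   0.25]
```

```bash
python3 -m crank '[[[1.3,-1.5,0,0,0,0],[2.6,-3,0,0,0,0],[3.9,-4.4,0,0,0,0],[4.9,-5.9,0,0,0,0],[5.7,-7.5,0,0,0,0]]]'; python3 -m crank '[[[0.7,-1.7,0,0,0,0],[1.4,-3.4,0,0,0,0],[2.1,-5.1,0.4,0,0,0],[2.8,-6.6,0.8,0,0,0],[3.6,-8.2,1.2,0,0,0]]]';  python3 -c "
from mv import *
print(state()['joints'].round(2));h=hp(-107);print(shift((h[0],h[1],.2)),shift((h[0],h[1],.079)))"
```

```text
time: 1.75
ee_pos: [0.3773, -0.0821, 0.3305]
tcp_rot: [0.0, 0.989, 0.147, 0.0]
wrist_force: [0.9, -0.4, 0.0]
width: 0.999
time: 2.38
ee_pos: [0.4084, 0.1848, 0.2942]
tcp_rot: [0.0, 0.989, 0.147, 0.0]
wrist_force: [1.2, -0.5, -0.5]
width: 1.0
[ 0.29  0.18  1.66 -0.    1.3   1.57]
[ 3.66769067 -5.37731686  3.14241758] [ 3.66411782 -5.37786041  7.17574929]
```

```bash
python3 -m crank '[[[1.1,-1.6,0.6,0,0,0],[2.2,-3.2,1.4,0,0,0],[3.2,-4.7,2.2,0,0,0],[3.67,-5.38,3.1,0,0,0],[3.67,-5.38,3.1,0,0,0]]]'
python3 - <<'E'
from mv import *
from cell import *
import cv2
h=hp(-107);print(shift((h[0],h[1],.079)))
for n in("scene","top"):
    im=capture(n);cv2.imwrite(f"pics/{n}1.png",im)
a=cv2.imread("pics/scene1.png");b=cv2.imread("pics/top1.png")
a=cv2.resize(a[150:350,220:480],None,fx=3,fy=3);cv2.imwrite("pics/s1.png",a)
b=cv2.resize(b[130:330,200:400],None,fx=3,fy=3);cv2.imwrite("pics/t1.png",b)
E
```

```text
time: 3.0
ee_pos: [0.4659, 0.3704, 0.199]
tcp_rot: [0.001, 0.989, 0.148, -0.002]
wrist_force: [-0.1, 0.1, 0.6]
width: 1.004
[ 0.04424356 -0.02132855  4.00023071]
```

View pics/s1.png

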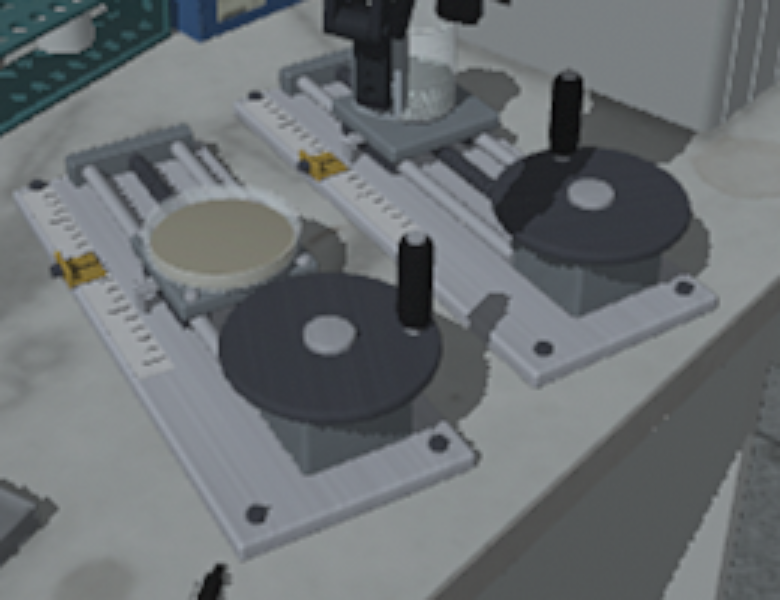

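View pics/t1.png

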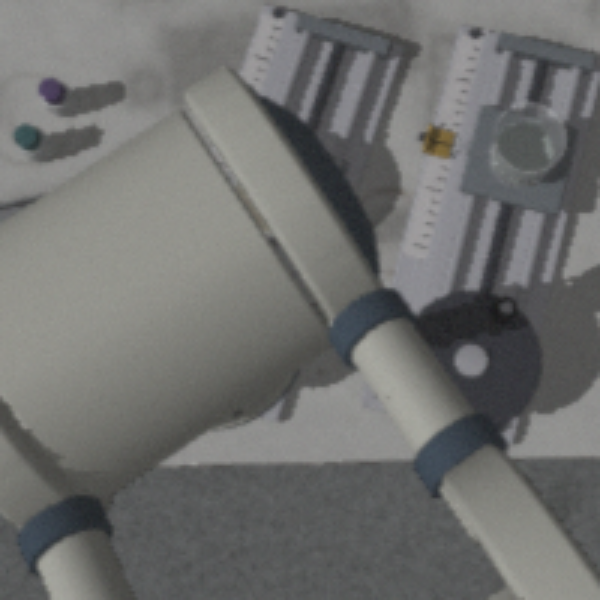

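```bash
python3 -m crank '[[[0.04,-0.02,1.5,0,0,0],[0.04,-0.02,3,0,0,0],[0.04,-0.02,4,0,0,0],[0.04,-0.02,4,0,0,0]]]'
python3 - <<'E'
from cell import *
import cv2
a=capture("scene");a=cv2.resize(a[130:330,240:480],None,fx=3.2,fy=3);cv2.imwrite("pics/s2.png",a)
E
```

```text
time: 3.6
ee_pos: [0.4671, 0.3692, 0.0809]
tcp_rot: [0.0, 0.989, 0.147, -0.001]
wrist_force: [0.1, -0.7, 1.1]
width: 0.997
```

View pics/s2.png

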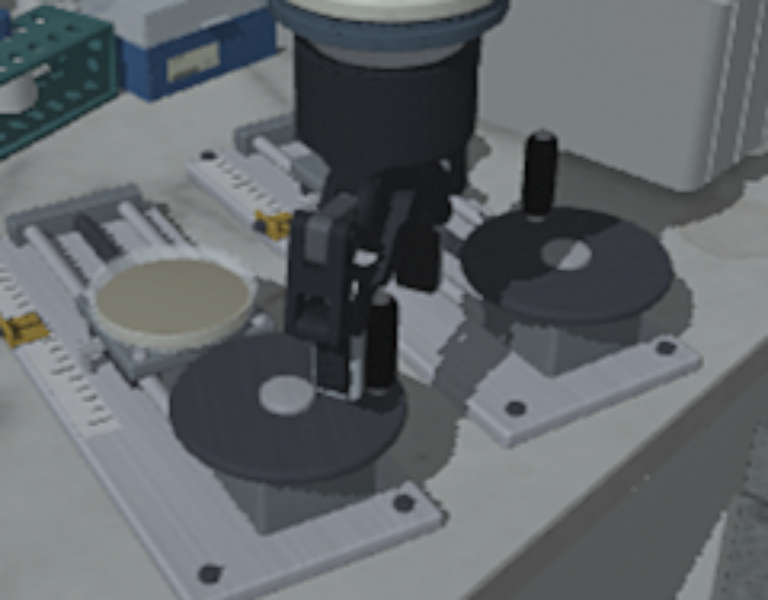

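```bash
python3 -m crank '[[[0,0,0,0,0,0],[0,0,0,0,0,0],[0,0,0,0,0,0],[0,0,0,0,0,0],[0,0,0,0,0,0]]]' 1 30;  python3 -c "
from mv import *
q=state();print(q['ee_pos'],q['wrist_force'],q['ft_torque'],q['width'])"
```

```text
time: 4.28
ee_pos: [0.4684, 0.371, 0.0821]
tcp_rot: [-0.0, 0.989, 0.147, 0.001]
wrist_force: [1.9, 1.9, 7.2]
width: 0.196
[0.46843245 0.37101166 0.08211619] [1.90532819 1.91650293 7.15373616] [ 0.22032014 -0.15470714 -0.03180625] 0.19576537710336503
```

Run:
```python
from mv import *
q=state()['tcp_rot']
for a in range(0,331,15):
    d=np.r_[hp(-107-a)-hp(-107),0]; print(a,(rot(q).inv().apply(d)/.03).round(2)[:2])
```

```text
0 [0. 0.]
15 [-0.18 -0.32]
30 [-0.27 -0.67]
45 [-0.26 -1.04]
60 [-0.16 -1.39]
75 [ 0.02 -1.7 ]
90 [ 0.28 -1.96]
105 [ 0.6  -2.14]
120 [ 0.96 -2.23]
135 [ 1.32 -2.22]
150 [ 1.67 -2.12]
165 [ 1.99 -1.94]
180 [ 2.24 -1.68]
195 [ 2.42 -1.36]
210 [ 2.51 -1.  ]
225 [ 2.51 -0.64]
240 [ 2.41 -0.29]
255 [2.22 0.03]
270 [1.96 0.28]
285 [1.64 0.46]
300 [1.29 0.55]
315 [0.92 0.55]
330 [0.57 0.45]
```

```bash
python3 -m crank '[[[-0.18,-0.32,0,0,0,0],[-0.27,-0.67,0,0,0,0],[-0.26,-1.04,0,0,0,0],[-0.16,-1.39,0,0,0,0],[-0.16,-1.39,0,0,0,0]]]';  python3 -c "
from mv import *
q=state();print(q['ee_pos'],q['wrist_force'],q['ft_torque'],q['width'])
d=q['ee_pos'][:2]-C;print(np.hypot(*d)*1000,np.degrees(np.arctan2(d[1],d[0])-s[2]))"
```

```text
time: 4.9
ee_pos: [0.4501, 0.4102, 0.082]
tcp_rot: [-0.001, 0.989, 0.148, -0.0]
wrist_force: [-9.1, 3.4, 14.3]
width: 0.199
[0.45012292 0.41016041 0.08202264] [-9.09294237  3.36548274 14.2874519 ] [0.69130661 1.51261635 0.02480575] 0.19870402119547523
41.69894218531616 192.24288876283472
```

```bash
python3 -m crank '[[[0.18,-0.31,0,0,0,0],[0.44,-0.57,0,0,0,0],[0.76,-0.75,0,0,0,0],[1.12,-0.84,0,0,0,0],[1.48,-0.83,0,0,0,0]]]'; python3 -m crank '[[[0.35,0.1,0,0,0,0],[0.67,0.28,0,0,0,0],[0.92,0.54,0,0,0,0],[1.1,0.86,0,0,0,0],[1.19,1.22,0,0,0,0]]]'; python3 -c "
from mv import *
q=state();print(q['ee_pos'],q['wrist_force'],q['ft_torque'],q['width'])
d=q['ee_pos'][:2]-C;print(np.hypot(*d)*1000,np.degrees(np.arctan2(d[1],d[0])-s[2]))"
```

```text
time: 5.52
ee_pos: [0.486, 0.4475, 0.0821]
tcp_rot: [-0.001, 0.989, 0.148, 0.0]
wrist_force: [-3.2, 4.8, 6.4]
width: 0.205
time: 6.15
ee_pos: [0.531, 0.4214, 0.0821]
tcp_rot: [-0.0, 0.989, 0.147, 0.0]
wrist_force: [-8.2, 0.4, 12.1]
width: 0.199
[0.53104556 0.42143584 0.08207308] [-8.21503933  0.35585884 12.08000623] [0.05543173 1.41309525 0.03080162] 0.19942902780957503
42.80192888332274 41.80833757972012
```

```bash
cat > look.py <<'E'
import sys,cv2
from cell import *
a=capture("scene");cv2.imwrite(f"pics/{sys.argv[1]}raw.png",a)
c=cv2.resize(a[200:270,220:310],None,fx=8,fy=8,interpolation=cv2.INTER_CUBIC);cv2.imwrite(f"pics/{sys.argv[1]}.png",cv2.convertScaleAbs(c,alpha=1.4))
E
python3 look.py l1
```

```text
(no output)
```

View pics/l1.png

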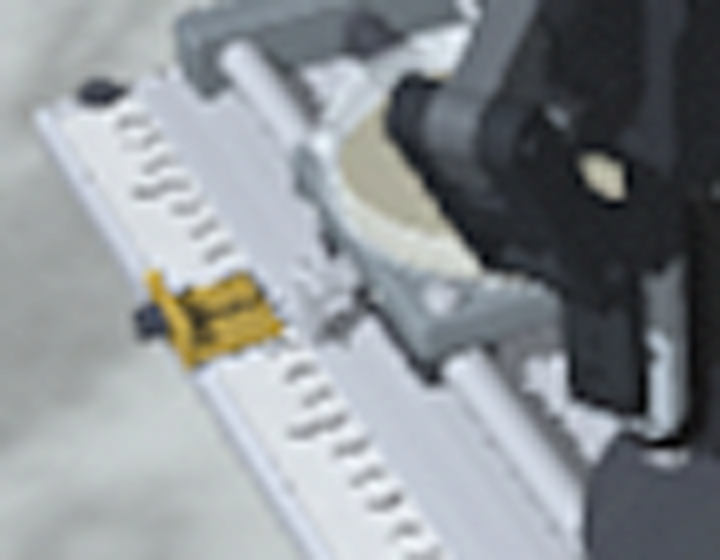

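View pics/l1raw.png

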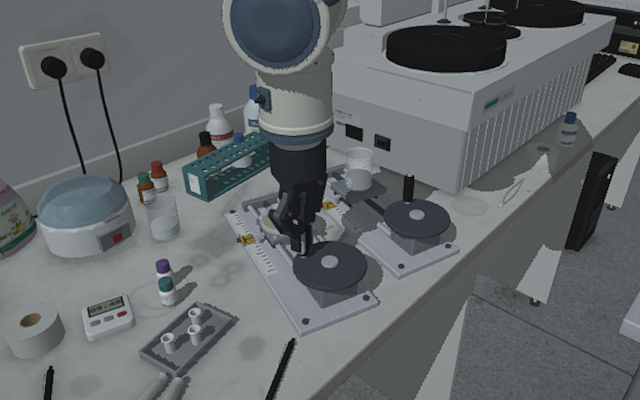

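```bash
python3 -m crank '[[[0,0.36,0,0,0,0],[-0.1,0.71,0,0,0,0],[-0.29,1.03,0,0,0,0],[-0.55,1.28,0,0,0,0],[-0.87,1.46,0,0,0,0]]]'; python3 -m crank '[[[0,0,0,0,0,0]]]'; python3 -c "
from mv import *
q=state();print(q['ee_pos'],q['wrist_force'],q['ft_torque'],q['width'])
d=q['ee_pos'][:2]-C;print(np.hypot(*d)*1000,np.degrees(np.arctan2(d[1],d[0])-s[2]))"; python3 look.py l2
```

```text
time: 6.82
ee_pos: [0.5182, 0.3729, 0.0821]
tcp_rot: [-0.001, 0.989, 0.147, 0.0]
wrist_force: [-8.8, 16.2, 7.0]
width: 0.198
time: 6.95
ee_pos: [0.5173, 0.3723, 0.0821]
tcp_rot: [-0.001, 0.989, 0.147, -0.001]
wrist_force: [-10.4, 8.0, 8.5]
width: 0.198
[0.51728882 0.37229312 0.08210849] [-10.44216155   8.01244349   8.53246366] [1.45415021 1.7475066  0.05552693] 0.198191689348051
41.68138230377839 -32.49897726132005
```

View pics/l2.png

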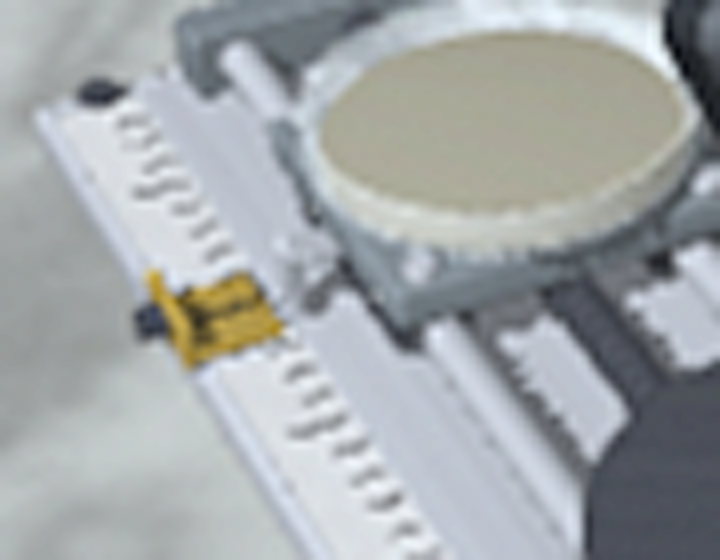

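Run:
```python
from mv import *
import cv2
ims=[cv2.cvtColor(cv2.imread(f"pics/{n}.png"),cv2.COLOR_BGR2GRAY) for n in("scene0","l1raw","l2raw")]
K=6
up=[cv2.resize(i[200:275,220:310],None,fx=K,fy=K,interpolation=cv2.INTER_CUBIC) for i in ims]
# template from l1: bracket; tip at raw (259.8,241)
pts=[(267.9,253.3),(259.8,241.0),(257.2,237.5)]
x,y=int((259.8-220)*K),int((241-200)*K)
t=up[1][y-60:y+15,x-25:x+70]
P=[]
for u,p in zip(up,pts):
    r=cv2.matchTemplate(u,t,cv2.TM_CCOEFF_NORMED)
    px,py=int((p[0]-220)*K)-25,int((p[1]-200)*K)-60
    w=30; sub=r[max(py-w,0):py+w,max(px-w,0):px+w]; _,m,_,l=cv2.minMaxLoc(sub)
    P.append(((l[0]+max(px-w,0)+25)/K+220,(l[1]+max(py-w,0)+60)/K+200)); print(P[-1],round(m,2))
ang=[]
for e in((.46843,.37101),(.5310,.4214),(.5173,.3723)):
    d=np.array(e)-C; ang.append(np.degrees(np.arctan2(d[1],d[0])-s[2]))
ang=[ang[0]%360-360, ang[1]-360, ang[2]-360]; ang=np.array(ang)
print(ang); disp=(ang[0]-ang)/6
print("disp",disp)
P=np.array(P)
f=lambda v:np.concatenate([proj("scene",toW(s,(v[0]+d,v[1],v[2])))[0]-p for d,p in zip(disp,P)])
for z in(12,13,15,18): 
    r=least_squares(lambda v:f([v[0],v[1],z]),[15,36]); print(z,r.x,r.cost,r.fun.round(2))
for z in(12,15,18): print([toS(s,back("scene",p,z/1000)).round(1)[:2] for p in P], "clip mid inner edge",toS(s,back("scene",(265/8+220,299/8+200),z/1000)).round(1), "ends",[toS(s,back("scene",(u/8+220,v/8+200),z/1000)).round(1) for u,v in((245,270),(285,328),(200,365))])
```

```text
(267.3333333333333, 251.66666666666666) 0.93
(259.6666666666667, 241.0) 1.0
(257.1666666666667, 237.33333333333334) 0.91
[-104.84854087 -318.21265616 -392.48105032]
disp [ 0.         35.56068588 47.93875158]
12 [18.96435219 36.47883629] 0.06985944678221585 [ 0.06  0.29  0.01 -0.14 -0.07 -0.17]
13 [17.68569088 36.89565175] 0.07900648982032948 [ 0.07  0.3   0.   -0.14 -0.07 -0.19]
15 [15.12839629 37.72927839] 0.09944942377537239 [ 0.09  0.34 -0.   -0.16 -0.09 -0.21]
18 [11.29252469 38.97970816] 0.13561040055662937 [ 0.13  0.39 -0.01 -0.17 -0.12 -0.25]
[array([19.7, 36.3]), array([54.2, 36.6]), array([66.4, 36.6])] clip mid inner edge [69.7 42.9 12. ] ends [array([82.1, 42.9, 12. ]), array([57.6, 42.8, 12. ]), array([54. , 63.7, 12. ])]
[array([16.1, 37.5]), array([50.3, 37.9]), array([62.4, 37.8])] clip mid inner edge [65.7 44.1 15. ] ends [array([78.1, 44.1, 15. ]), array([53.7, 44. , 15. ]), array([50.1, 64.8, 15. ])]
[array([12.4, 38.8]), array([46.4, 39.1]), array([58.4, 39.1])] clip mid inner edge [61.7 45.3 18. ] ends [array([74. , 45.3, 18. ]), array([49.8, 45.3, 18. ]), array([46.2, 65.9, 18. ])]
```

```bash
python3 -m crank '[[[-0.2,0.06,0,0,0,0],[-0.42,0.1,0,0,0,0],[-0.42,0.1,0,0,0,0]]]'; python3 -c "
from mv import *
q=state()
d=q['ee_pos'][:2]-C;print(np.hypot(*d)*1000,np.degrees(np.arctan2(d[1],d[0])-s[2]))"; python3 look.py l3
python3 - <<'E'
import cv2
from cell import *
a=cv2.imread("pics/l3raw.png")
c=cv2.resize(a[222:252,235:275],None,fx=18,fy=18,interpolation=cv2.INTER_CUBIC);cv2.imwrite("pics/l3z.png",cv2.convertScaleAbs(c,alpha=1.8,beta=-70))
b=capture("top");cv2.imwrite("pics/t3raw.png",b)
E
```

```text
time: 7.38
ee_pos: [0.507, 0.3665, 0.0821]
tcp_rot: [-0.001, 0.989, 0.147, 0.0]
wrist_force: [-6.9, 10.9, 8.7]
width: 0.2
41.495998877599654 -48.826571291862294
```

View pics/l3z.png

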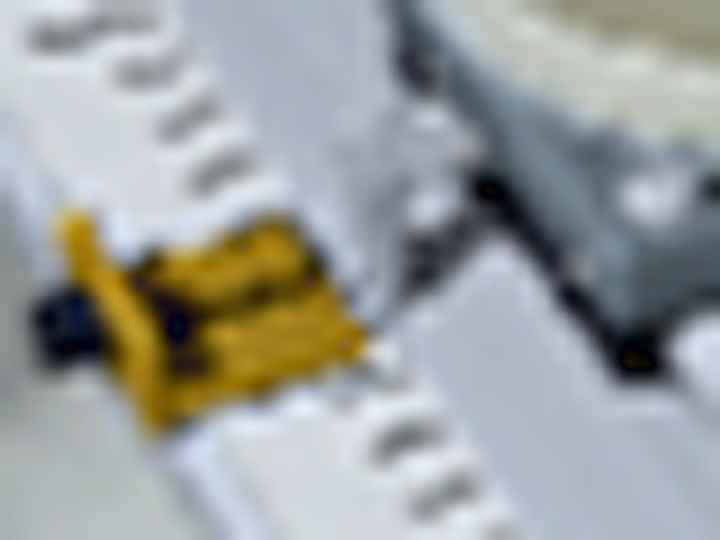

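View pics/t3raw.png

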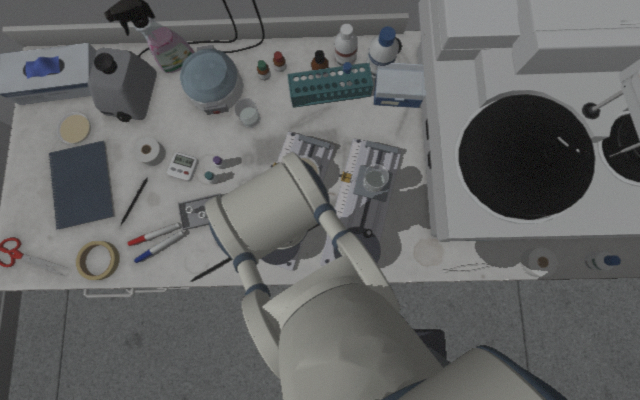

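```bash
python3 -m crank '[[[0,0,0,0,0,0],[0,0,0,0,0,0],[0,0,0,0,0,0],[0,0,0,0,0,0]]]' 0; python3 -m crank '[[[0,0,-1.5,0,0,0],[0,0,-3,0,0,0],[-0.4,0.8,-4.2,0,0,0],[-1.2,2.4,-5,0,0,0],[-2,4.1,-5.5,0,0,0]]]'; python3 -c "
from mv import *
print(shift((.405,.15,.3)),shift((.395,0,.33)),shift((.36,-.1,.33)))"
```

```text
time: 7.98
ee_pos: [0.5076, 0.3649, 0.0812]
tcp_rot: [0.0, 0.989, 0.147, -0.0]
wrist_force: [-0.6, 0.6, -0.3]
width: 1.0
time: 8.6
ee_pos: [0.4859, 0.2288, 0.2475]
tcp_rot: [-0.0, 0.989, 0.148, 0.001]
wrist_force: [0.2, -0.4, 0.1]
width: 1.004
[-3.34381827  1.72209555 -1.75589654] [-5.12288043  6.40621674 -2.75842216] [-7.21317919  9.25276961 -2.76159967]
```

```bash
python3 -m crank '[[[-1.5,0.9,-0.8,0,0,0],[-3,2,-1.6,0,0,0],[-3.7,3.7,-2.2,0,0,0],[-4.4,5.3,-2.7,0,0,0],[-5.1,6.6,-2.7,0,0,0]]]'
cat > look2.py <<'E'
import sys,cv2
from cell import *
k=sys.argv[1]
a=capture("scene");b=capture("top");cv2.imwrite(f"pics/{k}s.png",a);cv2.imwrite(f"pics/{k}t.png",b)
c=cv2.resize(a[222:252,235:275],None,fx=18,fy=18,interpolation=cv2.INTER_CUBIC);cv2.imwrite(f"pics/{k}sz.png",cv2.convertScaleAbs(c,alpha=1.8,beta=-70))
c=cv2.resize(b[150:190,260:310],None,fx=14,fy=14,interpolation=cv2.INTER_CUBIC);cv2.imwrite(f"pics/{k}tz.png",cv2.convertScaleAbs(c,alpha=1.9,beta=-60))
E
python3 look2.py m1
```

```text
time: 9.22
ee_pos: [0.3974, -0.006, 0.3285]
tcp_rot: [0.0, 0.989, 0.147, 0.001]
wrist_force: [0.7, -0.1, 0.4]
width: 1.004
```

View pics/m1tz.png

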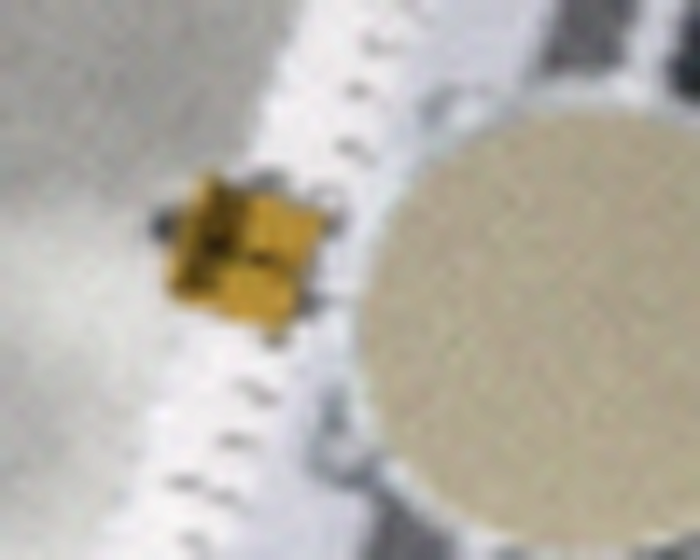

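View pics/m1sz.png

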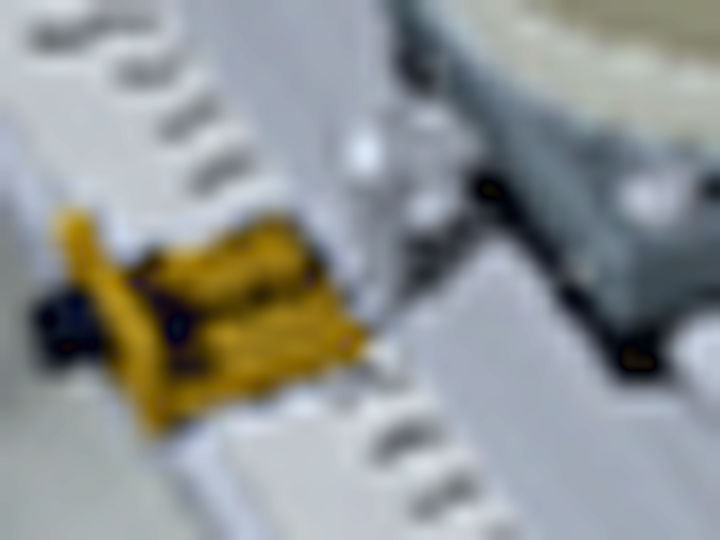

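Run:
```python
import cv2,numpy as np
a=cv2.imread("pics/top0.png").astype(int);b=cv2.imread("pics/m1t.png").astype(int)
d=np.clip(128+(b-a)*3,0,255).astype(np.uint8)[150:215,255:305]
A=np.clip((a[150:215,255:305]-90)*2.2,0,255).astype(np.uint8);B=np.clip((b[150:215,255:305]-90)*2.2,0,255).astype(np.uint8)
o=np.hstack([cv2.resize(i,None,fx=5.3,fy=8.5,interpolation=cv2.INTER_CUBIC) if 0 else cv2.resize(i,None,fx=5.3,fy=5.3,interpolation=cv2.INTER_CUBIC) for i in(A,B,d)])
cv2.imwrite("pics/diff.png",o);print(o.shape)
```

```text
(344, 795, 3)
```

View pics/diff.png

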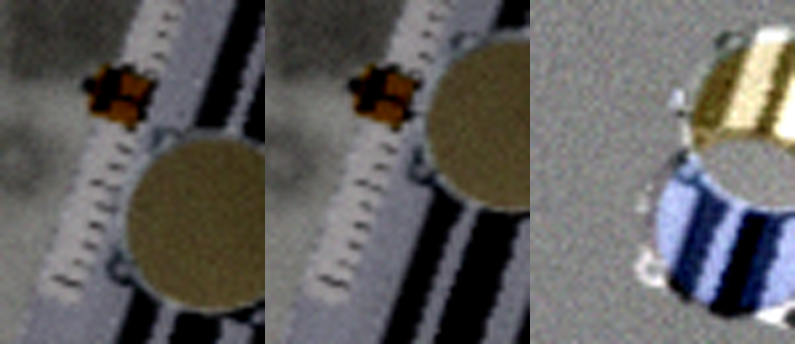

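Run:
```python
import cv2,numpy as np
a=cv2.imread("pics/top0.png").astype(float).mean(2);b=cv2.imread("pics/m1t.png").astype(float).mean(2)
D=(b-a).round().astype(int)
print("new, cols 276..290 rows 162..176"); print(D[162:177,276:291])
print("old, cols 270..284 rows 181..195"); print(D[181:196,270:285])
d=np.clip(128+D[158:198,266:296]*3,0,255).astype(np.uint8)
cv2.imwrite("pics/diff2.png",cv2.resize(d,None,fx=14,fy=14,interpolation=cv2.INTER_NEAREST))
a=cv2.imread("pics/scene0.png").astype(float).mean(2);b=cv2.imread("pics/m1s.png").astype(float).mean(2)
d=np.clip(128+(b-a)*2.5,0,255).astype(np.uint8)[220:262,245:285]
cv2.imwrite("pics/diff3.png",cv2.resize(d,None,fx=14,fy=14,interpolation=cv2.INTER_NEAREST))
```

```text
new, cols 276..290 rows 162..176
[[  1  -1   3  -1   0  -1   4   2   0   0   6   9   2 -10 -16]
 [  5  -1  -2   1   2  -2   0   2   2   4   4   9   3 -13 -21]
 [  1  -1   2   2   3   3   0   3   2   6   8   1 -12 -20 -22]
 [  2   1  -2  -1   4  -2  -5   0   5   8  11  -4 -17 -24 -23]
 [ -4   5   5  -1   5  -1   3   3   6  10   5  -8 -20 -22 -23]
 [  0   0  -1  -1   1   2  20  26   3   4  -4 -14 -21 -25 -22]
 [ -2   0  -4   1  -2   7  22  30   3   3  -8 -19 -27 -20 -25]
 [ -1   1   0  -3   0  14  19  23   3   2 -11 -25 -22 -21 -23]
 [  3   0   2   1   2   8   8   5   9   3 -17 -26 -24 -21 -20]
 [ -3   2   0   1   2  -1  -7 -22  -7 -16 -21 -23 -16 -12 -23]
 [  1  -1   0   1  -3   2  -1   2   0 -15 -22 -27 -23 -20 -21]
 [ -1  -2   4   3  -1   2   0   9  12 -11 -20 -23 -26 -22 -17]
 [  1   2   2   0   4   0  -1  10  24   2  -7  -6 -10 -13   1]
 [  4   2   4   3   3   4   3  10  22   9 -10  -9  -1  -2  -5]
 [  1   2   1  -1   2   0   3  10  28  10 -17 -17  -6   0  -3]]
old, cols 270..284 rows 181..195
[[  0   4  -1   3   3   4   3   1   1   0  -8 -11 -17  -5  10]
 [  2   2   3   4   2  -2
[... 157 characters left out ...]
2 -11]
 [  3   4   4   1  -1  -1  -1  13  -2  -3  10  25  24  24  16]
 [ -1   2   3  -1   1   6   5  -3  -5   0  22  32  27  26  25]
 [  2   4   3   1   1   8  12   4  -3   9  23  27  27  23  23]
 [ -1   4   3   0   1  11  15   6   1  16  26  27  31  24  23]
 [ -1   2   1   4   5  17  19   7  -3  13  24  31  29  25  20]
 [  4   2   0   0   0   3   3  -5   3  20  21  25  26  25  15]
 [  0   4   3   4   0   2  -2  -7   0  20  25  26  20  25  14]
 [ -1   3   4   3   1  -1  -1  -7   4  19  22  24  24  20   0]
 [  1   5   0   3   3   0  -1   3   7  20  26  27  23  14 -10]
 [ -3   3   3   3   5   2  -2  -2   7  19  25  21  21   8 -17]
 [  1  -1  -2   0   3   2   1   5   6  18  25  22  17   0 -29]]
```

View pics/diff2.png

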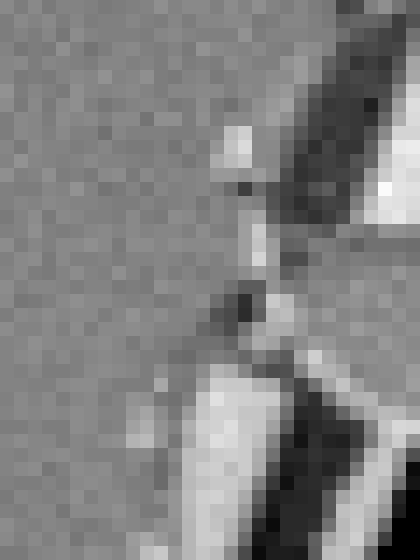

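View pics/diff3.png

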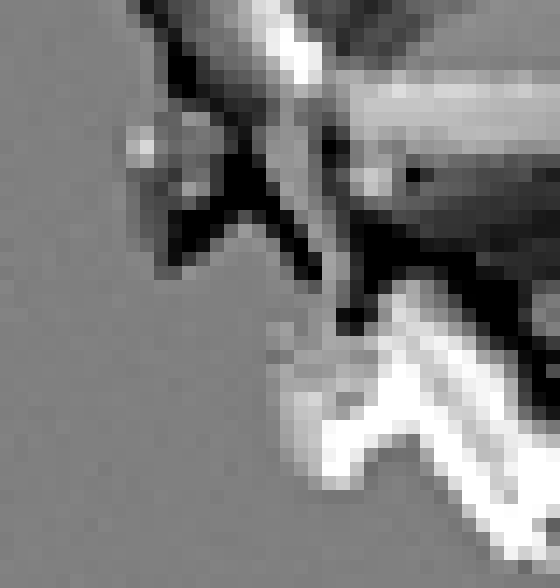

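```bash
cat > tri.py <<'E'
from mv import *
import cv2
def tri(us,ut):
    f=lambda X:np.r_[proj("scene",X)[0]-us,proj("top",X)[0]-ut]
    r=least_squares(f,[.65,.4,.02]);return toS(s,r.x).round(1),r.fun.round(2)
E
python3 - <<'E'
from tri import *
print("spec",tri((255.,230.5),(282.4,168.2)))
m=[]
for n in("m1s","m1t"):
    h=cv2.cvtColor(cv2.imread(f"pics/{n}.png"),cv2.COLOR_BGR2HSV)
    k=(h[...,1]>120)&(h[...,0]>14)&(h[...,0]<32); x0,x1,y0,y1=(235,262,225,250) if n=="m1s" else (265,290,155,180)
    kk=np.zeros_like(k);kk[y0:y1,x0:x1]=k[y0:y1,x0:x1]; ys,xs=kk.nonzero(); print(n,len(xs),xs.mean(),ys.mean()); m.append((xs.mean(),ys.mean()))
print("clip centroid",tri(*m))
# clip top face inner mid points / corners
sz=lambda u,v:((u+.5)/18-.5+235,(v+.5)/18-.5+222)
tz=lambda u,v:((u+.5)/14-.5+260,(v+.5)/14-.5+150)
print("line inner end",tri(sz(312,272),tz(308,262)))
print("inner far corner",tri(sz(290,218),tz(335,220)))
print("inner near corner",tri(sz(365,343),tz(285,330)))
# ticks on base for registration: first below clip
print("tick below",tri(sz(405,440),tz(260,390)),"2nd",tri(sz(445,500),tz(235,440)))
print("tick above",tri(sz(215,175),tz(358,150)),"2nd",tri(sz(190,118),tz(362,92)))
for z in(12,13,14,16): print(z,"tip scene",toS(s,back("scene",(256.5,238.3),z/1000)).round(1))
E
```

```text
spec (array([63.5, 40.3, 29.9]), array([-0.14, -0.03,  0.14,  0.16]))
m1s 101 246.33663366336634 239.2970297029703
m1t 31 277.7741935483871 168.25806451612902
clip centroid (array([64. , 56.4, 16.2]), array([ 0.42,  0.11, -0.43, -0.48]))
line inner end (array([66.2, 45.9, 16.9]), array([ 0.1 ,  0.03, -0.11, -0.12]))
inner far corner (array([75.6, 44.4, 16.8]), array([ 0.26,  0.06, -0.26, -0.29]))
inner near corner (array([52.6, 45.6, 17.1]), array([ 0.09,  0.02, -0.09, -0.11]))
tick below (array([41. , 46.5, 13.6]), array([-0.02, -0.01,  0.02,  0.03])) 2nd (array([30.2, 47. , 14.1]), array([-0.22, -0.05,  0.22,  0.25]))
tick above (array([91. , 46.4, 12.8]), array([ 0.51,  0.13, -0.51, -0.57])) 2nd (array([100. ,  46.8,  14.6]), array([-0.13, -0.03,  0.13,  0.14]))
12 tip scene [64.2 38.6 12. ]
13 tip scene [62.9 39.  13. ]
14 tip scene [61.6 39.5 14. ]
16 tip scene [59.  40.3 16. ]
```

Run:
```python
import cv2,numpy as np
a=cv2.imread("pics/scene0.png").astype(float).mean(2);b=cv2.imread("pics/m1s.png").astype(float).mean(2)
D=(b-a).round().astype(int)
print("cols 252..266 rows 226..243");
for r in range(226,244): print(r,D[r,252:267])
print("raw");
for r in range(226,244): print(r,b[r,252:267].round().astype(int))
print("old diff cols 262..276 rows 242..258")
for r in range(240,258): print(r,D[r,262:278])
d=np.clip(128+(b-a)*2.0,0,255).astype(np.uint8)[224:262,248:284]
cv2.imwrite("pics/d4.png",cv2.resize(d,None,fx=15,fy=15,interpolation=cv2.INTER_CUBIC))
```

```text
cols 252..266 rows 226..243
226 [  0   0  -1   3  -5 -43 -66 -42 -36 -27 -27 -18  -3   9  20]
227 [  0  -1   1   2  -1 -16 -29 -33 -44 -35 -32 -34 -16   5  -3]
228 [ -1  -1   3   1 -13 -12   8   5 -30 -45 -38 -32 -13   6  -9]
229 [ -1  -4  10  18  -8 -12  -8  -4  -9 -33 -43 -13   2   7   6]
230 [  0  -6  19  35  -1  -9  -5  -6  -8 -28 -47 -16   6   7  11]
231 [  1  -3   8  16 -10 -18 -11 -14 -30 -60 -70 -37   9   8  10]
232 [ -1  -2 -13 -17 -21 -29 -10  -7 -30 -84 -99 -59  -3   7   6]
233 [  0   2  -8 -21 -28 -16  11   1 -29 -62 -80 -84 -30  12   7]
234 [  1   3  -7 -20 -22 -24 -14 -32 -61 -58 -62 -82 -59   1  10]
235 [  0   1  -7 -17 -21 -45 -62 -60 -62 -43 -20 -38 -71 -45  -3]
236 [ -1   1  -6 -16 -19 -41 -62 -61 -44  -9  10  -1 -38 -73 -30]
237 [ -1   1  -3  -9 -19 -47 -68 -45  -9   5   3   6  -2 -47 -54]
238 [  1   0   2   2 -22 -46 -29 -12   5   2   0   1   6 -20 -75]
239 [  0   0   1   2 -15 -16   7   3   1   0   0   0   3  -5 -42]
240 [-1  0  0  0  2  2  2  1  0  0  0  0  2  3 -7]
241 [ 0  2  0  0  0 -1  1  0  0  0  0  0  1  0  2]
242 [ 0  0  0  0  0  0  0  0  0  0  1  0 -1 -1
[... 1636 characters left out ...]
13 14 13 12  6  5 28 44 31 31 40 53]
246 [-1  0  8 16  8  8 10 19 16 14 39 63 48 29 30 44]
247 [  0  -1   4  15  16  15  19  26  21  26  76 100  69  31  20  34]
248 [ 0 -1  5 20 29 34 22  4  5 28 67 88 77 41 24 28]
249 [ 0 -1  2 17 27 28 20 12 31 61 59 70 82 68 47 32]
250 [-1 -1  1 14 23 27 48 62 61 61 61 44 39 71 67 41]
251 [ 0 -1  1 13 22 28 50 60 61 43 25  9 -3 39 84 52]
252 [ 0 -1 -2  7 18 24 46 62 43  8 -7 -6 -6 15 77 73]
253 [ 1  0 -1  2  9 22 51 69 27 -7 -2 -2 -3  4 35 73]
254 [ 0 -1  0  0 -1  8 24 31 14 -4 -1  1 -1 -5  2 37]
255 [ 0  0  0  0 -2 -2 -4 -4 -3 -1  0  1 -1 -1 -6 10]
256 [-1  0  1  0 -1  1 -1 -1  0  0 -1 -1  0 -1 -2 -1]
257 [ 0  0  0  0  0  0  0  0  0  1  1 -1  0  0  0 -3]
```

View pics/d4.png

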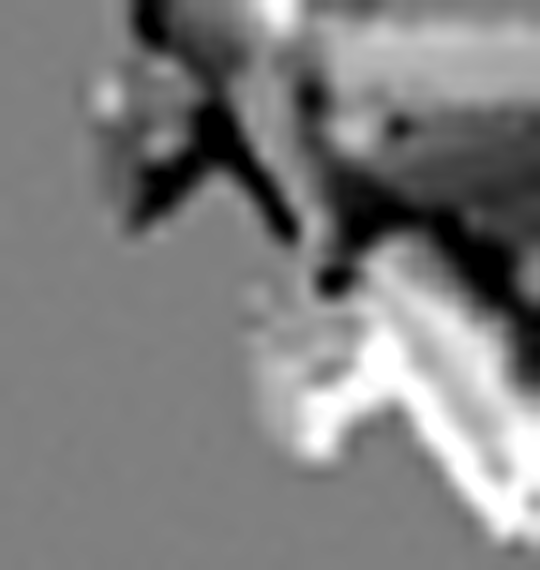

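Run:
```python
from tri import *
for z in (30,25,20,16,14,12): print(z,[proj("scene",toW(s,(X,40.3,z)))[0].round(1).tolist() for X in(60,63,66)], proj("top",toW(s,(63,40.3,z)))[0].round(1))
```

```text
30 [[255.6, 231.5], [254.9, 230.6], [254.3, 229.7]] [282.4 168.5]
25 [[255.8, 233.8], [255.2, 232.9], [254.6, 232.0]] [282.7 169.1]
20 [[256.1, 236.1], [255.5, 235.2], [254.8, 234.4]] [282.9 169.6]
16 [[256.3, 238.0], [255.7, 237.1], [255.0, 236.2]] [283.1 170. ]
14 [[256.4, 238.9], [255.8, 238.0], [255.1, 237.1]] [283.2 170.2]
12 [[256.5, 239.8], [255.9, 238.9], [255.2, 238.1]] [283.3 170.4]
```

Run:
```python
from tri import *
E={}
for n in("m1s","m1t","scene0","top0"):
    im=cv2.imread(f"pics/{n}.png"); h=cv2.cvtColor(im,cv2.COLOR_BGR2LAB).astype(int)
    top=n in("m1t","top0"); x0,x1,y0,y1=(265,325,150,215) if top else (245,325,200,260)
    k=np.zeros(im.shape[:2],np.uint8); k[y0:y1,x0:x1]=(h[y0:y1,x0:x1,2]>137)
    k=cv2.morphologyEx(k,cv2.MORPH_OPEN,np.ones((3,3)))
    nl,lab,st,ce=cv2.connectedComponentsWithStats(k); i=1+st[1:,4].argmax()
    cn=max(cv2.findContours((lab==i).astype(np.uint8),0,1)[0],key=len); e=cv2.fitEllipse(cn); E[n]=e; print(n,st[i],ce[i].round(1),e)
# fit circle centre, radius, z in both views; use ellipse sample points
def res(v,a,b):
    X,y,z,r=v; t=np.linspace(0,2*np.pi,60,endpoint=False)
    out=[]
    for cam,e in(("scene",a),("top",b)):
        P=proj(cam,toW(s,np.c_[X+r*np.cos(t),y+r*np.sin(t),np.full(60,z)]))
        (cx,cy),(ea,eb),an=e; q=R.from_euler('z',-an,degrees=True).as_matrix()[:2,:2]@(P-[cx,cy]).T
        rr=np.hypot(q[0]/(ea/2),q[1]/(eb/2)); out.append((rr-1)*(ea+eb)/4)
    return np.concatenate(out)
for a,b in(("scene0","top0"),("m1s","m1t")):
    r=least_squares(res,[40,-12,45,40],args=(E[a],E[b]));print(a,r.x.round(2),r.cost)
```

```text
m1s [245 235   9   9  70] [248.7 239.1] ((248.7152557373047, 239.1497344970703), (8.572081565856934, 8.988030433654785), 69.58265686035156)
m1t [272 164  11   9  81] [276.8 167.8] ((276.8315734863281, 167.80491638183594), (8.665771484375, 10.530624389648438), 81.75348663330078)
scene0 [245 235   9   9  71] [248.7 239.2] ((248.73202514648438, 239.19032287597656), (8.667032241821289, 8.932945251464844), 68.43711853027344)
top0 [272 164  11   9  82] [276.9 167.8] ((276.8641357421875, 167.8247528076172), (8.678191184997559, 10.57664680480957), 83.44013214111328)
scene0 [56.02 47.39 17.97 -0.  ] 2.1732179512719025e-26
m1s [56.27 47.24 18.34 -0.  ] 4.140089486640248e-21
```

```bash
cat > dish.py <<'E'
from tri import *
def ell(n,top,dbg=False):
    im=cv2.imread(f"pics/{n}.png"); h=cv2.cvtColor(cv2.GaussianBlur(im,(3,3),0),cv2.COLOR_BGR2LAB).astype(int)
    x0,x1,y0,y1=(265,325,150,215) if top else (245,330,195,260)
    k=np.zeros(im.shape[:2],np.uint8); k[y0:y1,x0:x1]=(h[y0:y1,x0:x1,2]>132)
    k=cv2.morphologyEx(k,cv2.MORPH_OPEN,np.ones((3,3)))
    nl,lab,st,ce=cv2.connectedComponentsWithStats(k); i=1+st[1:,4].argmax()
    cn=max(cv2.findContours((lab==i).astype(np.uint8),0,1)[0],key=len); e=cv2.fitEllipse(cv2.convexHull(cn)); print(n,st[i],np.round(e[0],1),np.round(e[1],1)); return e
def res(v,a,b):
    X,y,z,r=v; t=np.linspace(0,2*np.pi,60,endpoint=False)
    out=[]
    for cam,e in(("scene",a),("top",b)):
        P=proj(cam,toW(s,np.c_[X+r*np.cos(t),y+r*np.sin(t),np.full(60,z)]))
        (cx,cy),(ea,eb),an=e; q=R.from_euler('z',-an,degrees=True).as_matrix()[:2,:2]@(P-[cx,cy]).T
        rr=np.hypot(q[0]/(ea/2),q[1]/(eb/2)); out.append((rr-1)*(ea+eb)/4)
    return np.concatenate(out)
def dish(a,b):
    r=least_squares(res,[40,-12,45,40],args=(ell(a,0),ell(b,1)));print(a,r.x.round(2),r.cost)
E
python3 - <<'E'
from dish import *
dish("scene0","top0");dish("m1s","m1t")
E
```

```text
scene0 [271 217  46  24 866] [293.6 228.7] [23.7 45.7]
top0 [280 177  31  31 784] [295.1 192. ] [31.3 31.6]
scene0 [ 12.79 -11.99  48.25  37.28] 39.07174907268934
m1s [260 204  44  22 735] [281.7 214.3] [21.3 43.5]
m1t [286 159  32  30 766] [301.5 173.4] [30.5 31.7]
m1s [ 62.32 -11.86  48.28  37.17] 44.74913330378102
```

Run:
```python
from tri import *
xs=np.arange(44,92,1.0)
for n,cam in(("m1t","top"),("m1s","scene"),("top0","top"),("scene0","scene")):
    im=cv2.imread(f"pics/{n}.png"); lab=cv2.cvtColor(im,cv2.COLOR_BGR2LAB).astype(np.float32)
    for z in(15.5,17):
        prof=[];L=[]
        for y in(46,48,50,52,54):
            P=proj(cam,toW(s,np.c_[xs,np.full(len(xs),y),np.full(len(xs),z)])).astype(np.float32)
            m=cv2.remap(lab,P[None,:,0],P[None,:,1],cv2.INTER_LINEAR)[0]; prof.append(m[:,2]); L.append(m[:,0])
        p=np.mean(prof,0);l=np.mean(L,0); h=(p.max()+p[:3].mean())/2; w=np.where(p>h)[0]
        lo=np.interp(h,[p[w[0]-1],p[w[0]]],[xs[w[0]-1],xs[w[0]]]); hi=np.interp(-h,[-p[w[-1]],-p[w[-1]+1]],[xs[w[-1]],xs[w[-1]+1]])
        i=(xs>58)&(xs<74); q=l[i]; base=np.percentile(q,70); wt=np.clip(base-q,0,None); 
        print(n,z,"edges",lo.round(1),hi.round(1),"mid",((lo+hi)/2).round(1),"w",(hi-lo).round(1),"Lprof",q.round().astype(int), "line", ((wt*xs[i]).sum()/wt.sum()).round(1))
```

```text
m1t 15.5 edges 52.0 75.6 mid 63.8 w 23.6 Lprof [112 110 107 102  97  95  97 102 108 112 114 115 116 115 114] line 63.8
m1t 17 edges 51.7 75.3 mid 63.5 w 23.6 Lprof [112 109 106 100  95  93  98 104 110 113 114 115 115 115 114] line 63.5
m1s 15.5 edges 52.9 77.5 mid 65.2 w 24.6 Lprof [112 112 112 111 107 100  90  81  79  82  90  99 107 110 111] line 67.0
m1s 17 edges 51.0 75.6 mid 63.3 w 24.5 Lprof [112 111 107 100  91  83  78  80  88  97 105 109 110 108 106] line 65.3
top0 15.5 edges 52.1 75.4 mid 63.8 w 23.3 Lprof [110 108 105 100  95  91  93  99 105 108 110 110 111 112 112] line 64.0
top0 17 edges 51.7 75.1 mid 63.4 w 23.4 Lprof [110 107 104  99  93  91  95 101 107 110 111 111 112 112 113] line 63.7
scene0 15.5 edges 52.9 77.5 mid 65.2 w 24.6 Lprof [112 112 112 111 107 100  90  82  79  82  89  98 106 110 111] line 67.1
scene0 17 edges 51.0 75.5 mid 63.3 w 24.5 Lprof [112 111 107 100  91  83  78  80  88  97 105 109 109 108 106] line 65.3
```

```bash
python3 -m crank '[[[0.7,-1.3,0,0,0,0],[1.4,-2.9,0.5,0,0,0],[2.1,-4.6,1.1,0,0,0],[3.6,-5.7,1.9,0,0,0],[5.1,-6.6,2.7,0,0,0]]]'; python3 -m crank '[[[0.8,-1.7,0.5,0,0,0],[1.6,-3.3,1.3,0,0,0],[2,-4.1,2.2,0,0,0],[2,-4.1,2.8,0,0,0],[2,-4.1,2.8,0,0,0]]]'; python3 -m crank '[[[0,0,1.4,0,0,0],[0,0,2.7,0,0,0],[0,0,2.7,0,0,0],[0,0,2.7,0,0,0]]]'
```

```text
time: 9.95
ee_pos: [0.4864, 0.2324, 0.2456]
tcp_rot: [-0.0, 0.989, 0.148, 0.0]
wrist_force: [0.5, 0.1, 0.8]
width: 0.999
time: 10.58
ee_pos: [0.5064, 0.3652, 0.1608]
tcp_rot: [0.001, 0.989, 0.148, -0.001]
wrist_force: [0.3, 0.5, -0.1]
width: 0.999
time: 11.08
ee_pos: [0.5084, 0.3654, 0.0832]
tcp_rot: [-0.0, 0.989, 0.147, 0.001]
wrist_force: [-0.1, 0.2, -1.0]
width: 1.0
```

```bash
python3 -m crank '[[[0,0,0,0,0,0],[0,0,0,0,0,0],[0,0,0,0,0,0],[0,0,0,0,0,0],[0,0,0,0,0,0]]]' 1 30;python3 -c "
from mv import *
q=state()
d=q['ee_pos'][:2]-C;print(np.hypot(*d)*1000,np.degrees(np.arctan2(d[1],d[0])-s[2]))"; python3 -m crank '[[[-0.1,0,0,0,0,0],[-0.19,0,0,0,0,0],[-0.19,0,0,0,0,0],[-0.19,0,0,0,0,0]]]';python3 -c "
from mv import *
q=state()
d=q['ee_pos'][:2]-C;print(np.hypot(*d)*1000,np.degrees(np.arctan2(d[1],d[0])-s[2]))"
```

```text
time: 11.7
ee_pos: [0.5075, 0.3666, 0.0819]
tcp_rot: [-0.001, 0.989, 0.147, 0.001]
wrist_force: [-4.4, 11.6, 5.6]
width: 0.201
41.65390503551393 -48.11216080400644
time: 12.2
ee_pos: [0.5023, 0.3649, 0.0819]
tcp_rot: [-0.001, 0.989, 0.147, 0.001]
wrist_force: [-4.1, 10.9, 4.9]
width: 0.199
41.54600169958279 -55.60398086592519
```

Turned about 7.5° more. Release, retreat, and measure again.

```bash
python3 -m crank '[[[0,0,0,0,0,0],[0,0,0,0,0,0],[0,0,0,0,0,0],[0,0,0,0,0,0]]]' 0; python3 -m crank '[[[0,0,-1.5,0,0,0],[0,0,-3,0,0,0],[-0.4,0.8,-4.2,0,0,0],[-1.2,2.4,-5,0,0,0],[-1.9,4.1,-5.5,0,0,0]]]';  python3 -m crank '[[[-1.5,0.9,-0.8,0,0,0],[-3,2,-1.6,0,0,0],[-3.6,3.7,-2.2,0,0,0],[-4.3,5.3,-2.7,0,0,0],[-5,6.6,-2.7,0,0,0]]]'; python3 look2.py m2
python3 - <<'E'
from dish import *
dish("m2s","m2t")
a=cv2.imread("pics/top0.png").astype(float).mean(2);b=cv2.imread("pics/m2t.png").astype(float).mean(2)
print((b-a).round().astype(int)[162:175,278:290])
a=cv2.imread("pics/scene0.png").astype(float).mean(2);b=cv2.imread("pics/m2s.png").astype(float).mean(2)
D=(b-a).round().astype(int)
for r in range(226,242): print(r,D[r,251:264])
E
```

```text
time: 12.7
ee_pos: [0.5021, 0.3632, 0.0812]
tcp_rot: [0.0, 0.989, 0.147, -0.0]
wrist_force: [0.6, -0.7, -0.1]
width: 0.995
time: 13.32
ee_pos: [0.4832, 0.228, 0.2475]
tcp_rot: [-0.0, 0.989, 0.148, 0.001]
wrist_force: [1.9, -0.5, -0.1]
width: 1.001
time: 13.95
ee_pos: [0.3977, -0.0059, 0.3285]
tcp_rot: [0.0, 0.989, 0.147, 0.001]
wrist_force: [1.1, -0.8, -1.0]
width: 1.0
m2s [260 203  44  22 734] [281.5 213.9] [21.3 43.5]
m2t [286 158  32  31 770] [301.6 172.9] [30.8 31.4]
m2s [ 63.43 -11.85  48.54  37.23] 45.30184680616438
[[  5   0  -2  -2   4   2   3  -2   5  12   7  -8]
 [  0   1   2  -4   3  -3   2   1   7  12   1 -12]
 [  4   2   2   3   3   1   2   5   8   3 -11 -19]
 [  2   2   2  -3   0   0   5   5  10  -1 -15 -22]
 [  0   0   4   0   5   5   2   9   6  -5 -18 -24]
 [ -1   2  -3   0  27  35  10   3  -8 -16 -24 -23]
 [  1   3  -3   5  26  32   7   4 -12 -19 -26 -21]
 [  0  -2   0   4  18  24   7   4 -10 -21 -23 -20]
 [  0   4  -2   2 -13 -10   3   1 -19 -25 -26 -21]
 [  1  -3  -3  -1  -4 -14  -7 -13 -22 -25 -16 -12]
 [  1   6   0   2   1   6   2  -6 -19 -24 -22 -21]
 [  0   1  
[... 293 characters left out ...]
9 -11  -7  -3  -3 -30 -41 -12]
230 [  0   0  -8  -7   4  -4  -6 -14 -12  -9 -39 -52 -15]
231 [  1   1  -4 -11 -14 -14 -10 -24 -22 -28 -90 -81 -36]
232 [  0   0  -3 -16 -34 -35 -18 -11 -16 -33 -82 -94 -55]
233 [  0   0  -1 -13 -30 -31  -8  12 -14 -61 -60 -75 -79]
234 [ -1   0   1 -10 -20 -21 -21 -13 -30 -60 -56 -60 -83]
235 [  0   0   2  -9 -22 -25 -48 -62 -60 -63 -43 -20 -40]
236 [  0  -1   2  -7 -18 -26 -47 -61 -61 -44  -9  10  -1]
237 [ -1  -1   1  -3  -9 -14 -40 -66 -46 -10   6   3   6]
238 [  0   1   0   1   2 -14 -36 -28 -11   5   2   1   1]
239 [  1   0   0   0   1 -15 -15   7   3   1   0   0   1]
240 [ 0  0  0  0  1  2  2  0  1  1  1 -1  0]
241 [-1 -1  1  0 -1  0  0  0  0  0  0  0  0]
```

View pics/m2sz.png

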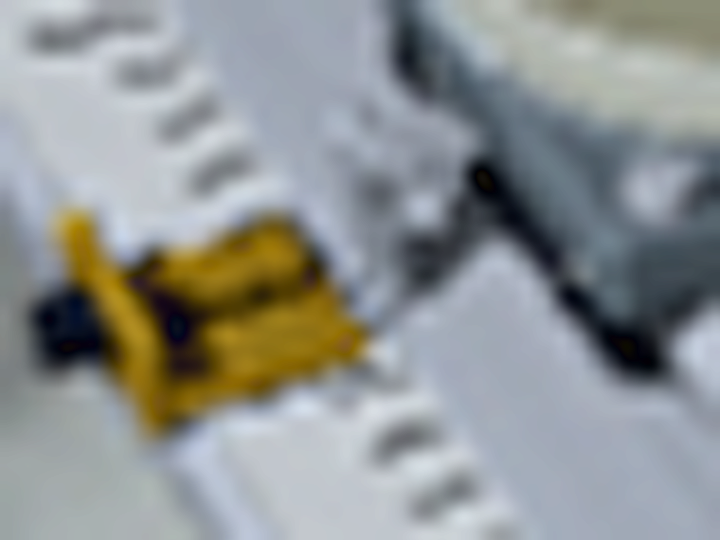

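View pics/m2tz.png

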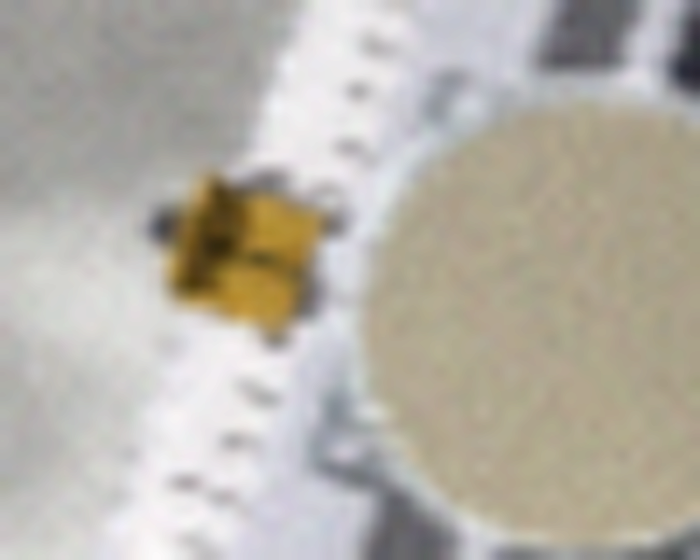

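Run:
```python
from tri import *
for z in(12,13,14): print(z,[toS(s,back("scene",p,z/1000)).round(1)[:2].tolist() for p in((253.7,236.6),(254.7,237.9),(256.3,239.6))])
for z in(26,30): print(z,[toS(s,back("top",p,z/1000)).round(1)[:2].tolist() for p in((281.5,168),(283.8,168),(283.,166.5),(282.5,169.5),(282.5,171.3))], [toS(s,back("scene",p,z/1000)).round(1)[:2].tolist() for p in((253,228),(253.2,231),(258,233))])
```

```text
12 [[71.4, 41.2], [66.9, 41.0], [60.8, 40.3]]
13 [[70.1, 41.6], [65.6, 41.4], [59.5, 40.7]]
14 [[68.7, 42.0], [64.3, 41.8], [58.2, 41.1]]
26 [[64.5, 43.9], [66.3, 38.3], [69.4, 41.6], [61.5, 40.2], [57.1, 38.6]] [[77.4, 38.8], [68.7, 41.7], [59.1, 36.5]]
30 [[63.6, 43.1], [65.4, 37.5], [68.5, 40.7], [60.7, 39.3], [56.2, 37.8]] [[71.9, 40.5], [63.3, 43.4], [53.7, 38.3]]
```

```bash
python3 -c "
from cell import *
print(close_job(),state()['time'])"
```

```text
the job is handed in; nothing more can be done
the job is handed in; nothing more can be done
```

I turned the dish slide's handwheel clockwise by its handle, about 311° in all, and the pointer now stands close to the middle of the brass clip. I let go, backed the arm clear and handed the job in at about 14 s. I did it in one main turn and a second grip for a correction of about 7.5°.

**Last checks:** These are positions along the slide's x, found from both cameras:

| Feature | x (mm) |
|---|---|
| Middle of the clip | 63.5 to 64 |
| Centre of the dish | 63.4 |
| Pointer bracket | 63.5 to 64.5 |

The dish centre moved 50.6 mm in the pictures. The wheel angle gives about 52 mm.

**What disagreed:** The pointer covers only a few pixels.
- If the lowest visible pixel is its true tip, the pointer stands about 3 mm short of the middle. I read that pixel as the near edge of the blade.
- The clip's dark line, seen in the scene picture alone, came out at about 65 mm.

The highest wrist force I read was about 20 N. The arm touched only the handle, as far as the pictures and force readings show.

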